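Fill the centrifuge tube carrier and lift it off its loading stand

TASK

The four-place tube carrier is locked on its loading stand with two places still empty: take the two short capped tubes out of the white rack and put them into the two empty holes, one at a time, each right down to the bottom. Then take hold of the black sliding grip on the carrier's handle, pull it sideways along the bar towards and against its coil spring as far as it goes so that the latch lets go of the ball stud, lift the carrier straight up off the stand by that grip, and finish still holding it level, about 10 cm above the stand, with all four tubes in place - do not put it down or let go. Leave everything else on the bench, including the taller tube in the rack, where it is.

Things in the scene. Friction and masses are not known exactly. Their poses are not given: they have to be found in the camera images.
- stand: Loading stand, fixed: aluminium plate 184 x 158 mm (x, y), deck 14 mm above the bench, 8 mm high guides at its four corners, upright ball stud in the middle (ball diameter 18 mm, its top 28 mm above the deck). Origin at the centre of its underside, z up. The carrier sits on the deck with 2 mm play inside the guides, axes parallel to the stand's.
- deck (a point): Point on the stand: centre of its deck surface (foot of the ball stud), axes as the stand.
- carrier: Tube carrier, about 0.5 kg: base plate 158 x 130 mm, a white block with two holes along each of its +x and -x sides (34 x 122 mm, top 50 mm above the underside), and between them, in the plane x = 0, a round-bar handle: uprights at y = +60 and -60 mm, crossbar along y, 8 mm thick, 120 mm above the underside. Origin at the centre of its underside, z up.
- sleeve (a point): Centre of the black sliding grip on the crossbar, 120 mm above the carrier's underside, at rest 9 mm to the -y side of its middle; axes as the carrier. Flat sides 26 mm apart (x), 28 mm high, 40 mm long (y) between end flanges 5 mm thick that stand 3 mm proud. The coil spring lies on its +y side. Can be gripped across its flat sides from above and carries the whole carrier.
- latch (a joint): Travel of the sliding grip towards the carrier's +y: 0 m at rest, 0.018 m at its stop; spring about 2.6 N at first, 5 N at the stop. A forked plate joined to it hooks under the ball of the stud; the ball is free beyond about 0.013 m and the base plate has passed it after 30 mm of lift; then the spring may shift the hanging carrier sideways under the grip.
- hole_1 (a point): Mouth centre of the carrier's hole at its +x, +y corner (x +60, y +36, z 50 mm in the carrier's frame), already holding a tube; axes as the carrier. All four holes: bore 15 mm, 40 mm deep, slightly chamfered. A fully seated tube has its half-way point at this point.
- hole_2 (a point): The same for the hole at the carrier's -x, -y corner (x -60, y -36 mm), already holding a tube.
- hole_3 (a point): The same for the empty hole at the carrier's +x, -y corner (x +60, y -36 mm).
- hole_4 (a point): The same for the empty hole at the carrier's -x, +y corner (x -60, y +36 mm).
- tube_a_mid (a point): Clear round-bottomed tube with paper label and push cap: diameter 13 mm, overall length 80 mm, the top 18 mm being the cap of diameter 16 mm; about 16 g. The point is half-way up (40 mm above its bottom, 31 mm below the middle of the cap), z up. One of the two tubes to load; stands in the white rack at the start.
- tube_b_mid (a point): Clear round-bottomed tube with paper label and push cap: diameter 13 mm, overall length 80 mm, the top 18 mm being the cap of diameter 16 mm; about 16 g. The point is half-way up (40 mm above its bottom, 31 mm below the middle of the cap), z up. The other tube to load; stands in the white rack at the start.
- tube_c_mid (a point): Clear round-bottomed tube with paper label and push cap: diameter 13 mm, overall length 80 mm, the top 18 mm being the cap of diameter 16 mm; about 16 g. The point is half-way up (40 mm above its bottom, 31 mm below the middle of the cap), z up. Already in hole_1 of the carrier; stays there.
- tube_d_mid (a point): Clear round-bottomed tube with paper label and push cap: diameter 13 mm, overall length 80 mm, the top 18 mm being the cap of diameter 16 mm; about 16 g. The point is half-way up (40 mm above its bottom, 31 mm below the middle of the cap), z up. Already in hole_2 of the carrier; stays there.
- rack: White plastic bench rack, fixed: block 76 x 150 mm (x, y), 40 mm high, six holes of 15 mm, 34 mm deep, at x -18 and +18, y -50, 0 and +50 mm. Three hold the two tubes to load and the taller tube, in varying order, never in neighbouring holes. Origin at the centre of its underside, z up.
- tall_tube_mid (a point): Half-way point of a taller tube in the white rack, 115 mm long with a narrow 13.6 mm stopper; not to be moved. z up.
- specimen_cup: Lidded specimen cup standing on the bench, diameter 49 mm, 50 mm high; not to be moved. Origin at the centre of its underside.
- marker: Marker pen lying on the bench along its own x, 130 mm long, 13 mm high; not to be moved. Origin under its middle.
- beaker: Small clear plastic beaker standing on the bench, diameter 62 mm, 80 mm high; not to be moved. Origin at the centre of its underside.
- scissors: Scissors with red handles lying flat on the bench along their own x, 170 mm long, 6 mm high; not to be moved. Origin at the pivot, on the bench.
- buffer_bottle: Capped bottle standing on the bench, diameter 60 mm, 150 mm high; not to be moved. Origin at the centre of its underside.

How it is judged (in metres and radians):
On the way, in this order (a step that is already met when the one before it is completed fails the run):
1. both short tubes stand in the two empty holes, right down and let go, while the carrier is still on its stand (((distance between tube_a_mid and hole_3 below 0.005 m and distance between tube_b_mid and hole_4 below 0.005 m) or (distance between tube_a_mid and hole_4 below 0.005 m and distance between tube_b_mid and hole_3 below 0.005 m)) and z of carrier in the frame of deck below 0.004 m and horizontal distance between carrier and deck below 0.006 m and contact force between the fingers and tube_a below 0.1 N and contact force between the fingers and tube_b below 0.1 N), for 0.2 s.
2. the sliding grip is pulled over against its spring while the carrier is still on its stand (value of joint latch above 0.012 m and z of carrier in the frame of deck below 0.004 m and horizontal distance between carrier and deck below 0.006 m), for 0.05 s.
At the end, for the whole second after the job is handed in: The carrier hangs still (under 3 cm/s), level within 0.2 rad, from the fingers (over 3 N), its underside 60 to 160 mm above the stand's deck and off the stand, with the two added tubes in the empty holes and the other two in theirs, each within 5 mm of fully seated (z of carrier in the frame of deck between 0.06 and 0.16 m and angle between carrier's own z axis and vertical below 0.2 rad and ((distance between tube_a_mid and hole_3 below 0.005 m and distance between tube_b_mid and hole_4 below 0.005 m) or (distance between tube_a_mid and hole_4 below 0.005 m and distance between tube_b_mid and hole_3 below 0.005 m)) and distance between tube_c_mid and hole_1 below 0.005 m and distance between tube_d_mid and hole_2 below 0.005 m and contact force between the fingers and carrier above 3 N and contact force between carrier and stand below 0.05 N and linear speed of carrier below 0.03 m/s); the arm keeps its last pose, push and grip.
It fails at once if the taller tube, cup, marker, beaker, scissors or bottle is moved more than 25 mm (distance of any of tall_tube_mid, specimen_cup, marker, beaker, scissors, buffer_bottle from where it was at the start of the episode above 0.025 m).
It fails at once if the carrier is tipped by more than 0.5 rad (angle between carrier's own z axis and vertical above 0.5 rad).
It also fails if it takes over 72 s, if anything falls off the work surface, if the arm or the gripper's body presses on something with over 40 N, if the wrist force passes 120 N, or if a joint passes its speed limit or range.

ROBOT

A 6-joint arm with a two-finger parallel gripper is mounted at the origin on the work surface. World frame = base frame: x ahead of the robot, y to its left, z up, the work surface at z = 0. Lengths are in m, angles in degrees, forces in N, time in s.
With the tool pointing down it reaches from about 0.375 to 0.9 m from the base axis. Payload 3.1 kg.
Tool frame: the origin (TCP) lies at the very end of the fingers, on their centre line; the grasp point (between the pads) lies 19 mm behind it; z points along the fingers, y is the line along which they close (so a half turn about z gives the same grasp; the last joint's range is limited). The gripper opens to 87 mm and grips with 3 to 60 N. Pads are 19 mm wide; open, the fingers measure 117 mm over their backs; the gripper's body (75 mm by 190 mm) begins 51 mm behind the grasp point.
Start: joints at [-82.993, 30.224, 82.088, -0, 67.689, -10.227], TCP at [0.185, -0.597, 0.187] pointing down, gripper open.
Joint ranges: [-176.69, 176.69], [-43.24, 126.21], [12.49, 139.97], [-82, 262], [0, 151.66], [-163.58, 163.58]. Speed limits (degrees/s): [159.86, 159.86, 180, 180, 180, 180].

INTERFACE

Orientations are given as a 3x3 rotation matrix whose columns are the frame's x, y, z axes.
In Python, from rig import * gives the robot as it stands.
- The arm moves only by the tool jog_arm, never from a script. Its arguments are lists of equal length, an entry for each row: "delta_pos": the shift along the world's x, y, z in cm, a list of three; "turn": the turn about the world's z in degrees; "grip": the closure, from 0 (fully open) to 1 (shut). In form: {"delta_pos": [[x, y, z], ...], "turn": [turn, ...], "grip": [grip, ...]}. A call has 1 to 12 rows; each row is the pose to reach, as a shift and turn from the pose commanded when the call began; what a row does not reach only later rows make up. A row lasts 1/8 s, in which the tool goes at most 62.5 mm and 10.7 degrees, less where a joint would pass 70% of its speed; a pose out of reach is approached as far as the arm can. A call with a gripper value outside its range is refused whole. The fingers move at their own pace and stop on an object; the grip force is fixed at half the most. Time passes only in rows, so rows that repeat a pose let the fingers close. It gives the time, the measured TCP pose, the force, the opening and the grip force at its end, in the units of the state.
- read_state(): the state, without advancing time (a new reading comes with each control period).
- capture(name): name is "scene" or "side" or "wrist"; returns a dict with "color" (420x560x3 uint8, blue, green, red), "fovy" (degrees; the focal length in pixels is half the picture's height over the tangent of half this angle, whatever the lens; pixels are square), "cx", "cy" (the principal point, pixels), "camera_from_world" (4x4, takes a point from world to camera coordinates). Camera axes: x right, y up, looking along -z (the intrinsics and any distortion apply to the point x, -y, -z); pixel columns grow to the right and rows downward; lengths in m; the calibration is good to about 2 mm. The wrist camera is an equidistant fisheye: a pixel r from the principal point sees the ray r / f radians off the axis. A picture is of the moment at which its call begins. There is no depth.
- hand_in(): hands the job in; it is judged then, once.
The state is a dict: "time_s": time; "joint_positions": joint angles; "qvel": joint speeds; "tau": joint torques, N m; "position": TCP position; "tcp_rot": TCP orientation; "force": force on the tool from outside, world axes, zero at the start; "moment": the same for the moment, N m; "opening": opening from 0.0 (shut) to 1.0 (fully open); "grasp_force": force on a finger pad.
Only numpy, scipy, OpenCV 4.12 (cv2) and the standard library are available. Lean on these libraries where they do the work, as an engineer would, in place of code of your own. Each camera call takes 0.05 s, during which the arm holds its last target. There are 200 camera calls.

## Working session

There is one attempt and no reset: what is moved stays moved. The work goes in short steps, Python scripts to look and compute and a tool call to move; the robot and the scene stay as the last step left them, time stands still between calls to the robot, and variables do not carry over. Pictures are saved under pics/ and viewed, at most 10 in all, crops included, and the job is handed in when it is done.

Besides the shell and the picture viewer there is one more tool, called after "Emit:" as name(argument=value, ...), one argument or row to a line, values as JSON. jog_arm: Moves the arm, as the interface text tells. Its arguments: {"type":"object","properties":{"delta_pos":{"type":"array"},"turn":{"type":"array"},"grip":{"type":"array"}},"required":["delta_pos","turn","grip"]}

```bash
mkdir -p pics; cat > h.py <<'E'
from rig import *
import numpy as np, cv2
def shot(n,f):
    c=capture(n); cv2.imwrite('pics/'+f+'.png',c['color']); np.savez('pics/'+f+'.npz',**{k:np.array(v) for k,v in c.items()}); return c
def load(f): return dict(np.load('pics/'+f+'.npz'))
def foc(c): return c['color'].shape[0]/2/np.tan(np.radians(float(c['fovy']))/2)
def proj(c,p):
    p=np.atleast_2d(p); T=c['camera_from_world']; q=p@T[:3,:3].T+T[:3,3]; x,y,z=q[:,0],-q[:,1],-q[:,2]
    f=foc(c); s=1/z
    if c.get('fish'): r=np.hypot(x,y); s=np.arctan2(r,z)/np.maximum(r,1e-9)
    return np.c_[c['cx']+f*x*s, c['cy']+f*y*s]
def ray(c,u,v,fish=False):
    f=foc(c);a,b=(u-c['cx'])/f,(v-c['cy'])/f
    if fish:
        r=np.hypot(a,b); d=np.array([a*np.sin(r)/max(r,1e-9),-b*np.sin(r)/max(r,1e-9),-np.cos(r)])
    else: d=np.array([a,-b,-1])
    T=c['camera_from_world'];R=T[:3,:3]; return -R.T@T[:3,3], R.T@d
def atz(c,u,v,z,fish=False):
    o,d=ray(c,u,v,fish); return o+d*(z-o[2])/d[2]
E
python3 - <<'E'
from h import *
a=[shot(n,n+'0') for n in('scene','side')]
shot('wrist','wrist0')
for c in a: T=c['camera_from_world'];print(-T[:3,:3].T@T[:3,3],c['fovy'],c['cx'],c['cy'],-T[2,:3])
s=read_state();print(s['tcp_rot'],s['opening'],s['time_s'])
im=np.hstack([cv2.resize(c['color'],(400,300)) for c in a]);
E
```

```text
[ 1.13389248 -0.1376838   0.86242012] 51.794659130497294 282.05961338390864 209.0291901047879 [-0.58628513  0.18150934 -0.78950878]
[0.33053057 0.56844423 0.57961644] 56.50121789301702 277.5886939256612 208.39024729057752 [ 0.3492857  -0.71771679 -0.60239698]
[[ 9.55090060e-01  2.96315570e-01 -2.44847655e-04]
 [ 2.96315565e-01 -9.55088694e-01  1.63502010e-03]
 [ 2.50630685e-04 -1.63414362e-03 -9.99998633e-01]] 0.9963367401943274 0.15
```

View pics/scene0.png

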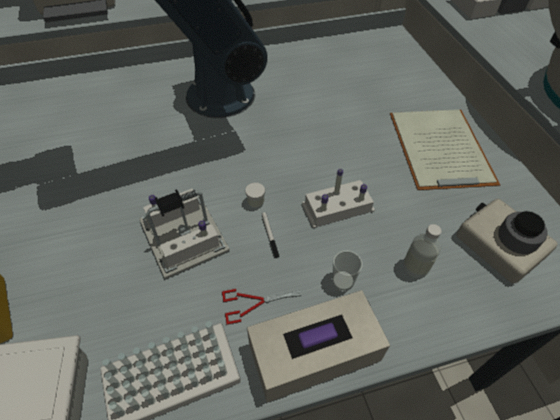

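View pics/side0.png

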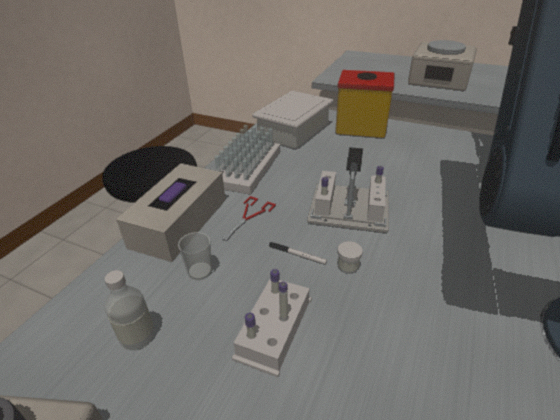

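The scene view shows the carrier near (185,230), the rack near (340,200) with short tubes at (324,200) and (363,188), and the tall tube at (339,172). The side view shows the carrier at (350,190) and the rack at (273,320). I'll enlarge these.

```bash
python3 - <<'E'
from h import *
def crop(f,x,y,w,h): 
    i=load(f)['color'][y:y+h,x:x+w]; return cv2.resize(i,(400,300),interpolation=cv2.INTER_CUBIC)
o=np.vstack([np.hstack([crop('scene0',133,187,100,75+0),crop('scene0',295,160,100,75)]),np.hstack([crop('side0',292,146,120,90),crop('side0',210,262,160,120)])])
o=o.copy()
for k,(x,y,w) in enumerate([(133,187,100),(295,160,100),(292,146,120),(210,262,160)]):
    s=400/w;ox,oy=(k%2)*400,(k//2)*300
    for t in range(0,w,20):
        cv2.putText(o,str(x+t),(int(ox+t*s),oy+8),0,.3,(0,0,255));cv2.line(o,(int(ox+t*s),oy+8),(int(ox+t*s),oy+14),(0,0,255))
        if t<w*.75: cv2.putText(o,str(y+t),(ox,int(oy+t*s)+4),0,.3,(0,0,255))
cv2.imwrite('pics/crop1.png',o)
E
```

```text
(no output)
```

View pics/crop1.png

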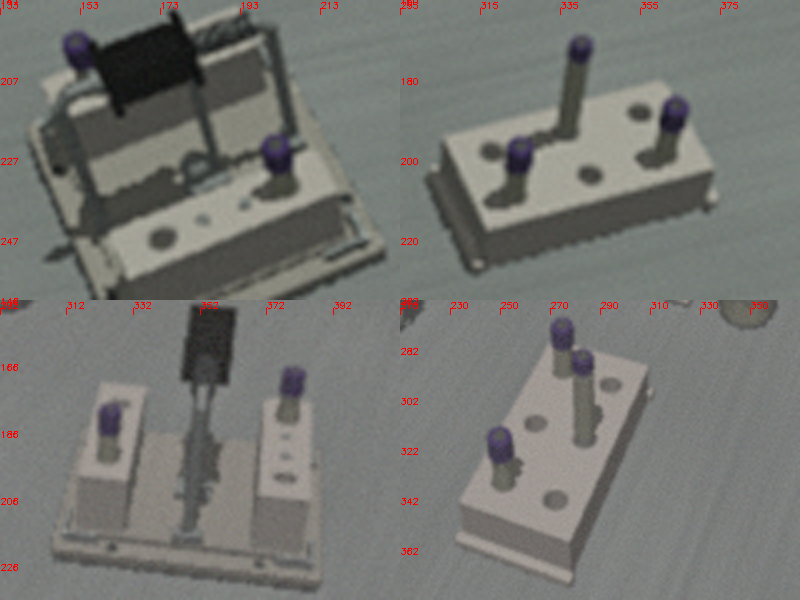

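```bash
cat > fit.py <<'E'
from h import *
from scipy.optimize import least_squares
S,D=load('scene0'),load('side0')
def fit(pts,x0,z0):
    def w(p,P):
        a=p[2];P=np.array(P)/1e3;return np.r_[p[0]+np.cos(a)*P[0]-np.sin(a)*P[1],p[1]+np.sin(a)*P[0]+np.cos(a)*P[1],z0+P[2]]
    f=lambda p:np.concatenate([(proj(S if c=='S' else D,w(p,P))[0]-uv) for c,P,uv in pts])
    r=least_squares(f,x0,loss='soft_l1');e=f(r.x).reshape(-1,2);print(r.x[:2].round(4),np.degrees(r.x[2]).round(2));print(e.round(1).tolist());return r.x,lambda P:w(r.x,P)
C=[('S',(60,-36,50),(173.75,246.75)),('S',(60,36,81),(202.25,225.25)),('S',(-60,-36,81),(152.75,199.5)),('S',(77,-61,50),(163.5,256.5)),('S',(77,61,50),(219.75,235.5)),('S',(0,-9,120),(170.5,202.5)),
('D',(-60,36,50),(377.8,199.4)),('D',(-60,-36,81),(379.9,170.3)),('D',(60,36,81),(324.7,182)),('D',(0,-9,120),(355,159.5))]
R=[('S',(-18,-50,40),(317.75,198)),('S',(-18,50,40),(355,188.25)),('S',(18,0,40),(342.5,203.75)),('S',(18,-50,77),(324.75,198.75)),('S',(18,50,77),(363.75,188.25)),
('D',(18,50,77),(249.6,318)),('D',(18,-50,77),(275.2,275.2)),('D',(-18,-50,40),(294,296)),('D',(18,0,40),(264.4,311.2)),('D',(-18,50,40),(272.4,342))]
x,wc=fit(C,[.55,-.3,0],.014)
for n,P in dict(h3=(60,-36,50),h4=(-60,36,50),sl=(0,-9,120)).items(): print(n,wc(P).round(4))
x,wr=fit(R,[.55,.05,0],0)
for n,P in dict(a=(18,-50,46),b=(18,50,46),tall=(-18,0,64)).items(): print(n,wr(P).round(4))
E
python3 fit.py
```

```text
[ 0.507  -0.1885] 11.8
[[-0.5, -1.3], [-0.1, -0.5], [0.3, -0.8], [1.2, -0.6], [-2.4, -1.4], [-0.7, -0.6], [-1.4, -0.6], [-0.9, 0.1], [-1.0, -0.5], [-1.3, -0.5]]
h3 [ 0.5731 -0.2115  0.064 ]
h4 [ 0.4409 -0.1655  0.064 ]
sl [ 0.5089 -0.1973  0.134 ]
[0.5254 0.1968] 2.17
[[-0.4, -1.5], [-0.6, -1.2], [-0.7, -1.3], [-0.6, -1.0], [-0.9, -0.4], [-0.5, 1.8], [-0.8, 0.3], [-0.2, -0.4], [-0.9, -0.4], [-1.2, -0.5]]
a [0.5453 0.1475 0.046 ]
b [0.5415 0.2474 0.046 ]
tall [0.5074 0.1961 0.064 ]
```

Emit:
jog_arm(
  delta_pos=[
    [2,2,6],
    [6,7,11.5],
    [10,12,11.5],
    [14,17.5,11.5],
    [18,22.5,11.5],
    [22,27.5,11.5],
    [26,32.5,11.5],
    [30,37.5,11.5],
    [32.2,40.9,11.5],
    [32.2,40.9,11.5],
    [32.2,40.9,11.5],
    [32.2,40.9,11.5],
  ],
  turn=[0,0,0,0,0,0,-2,-4,-5.4,-5.4,-5.4,-5.4],
  grip=[0.4,0.4,0.4,0.4,0.4,0.4,0.4,0.4,0.4,0.4,0.4,0.4],
)

```text
time_s: 1.65
position: [0.5064, -0.1892, 0.3018]
tcp_rot: [[0.979, 0.204, -0.001], [0.204, -0.979, -0.0], [-0.001, 0.0, -1.0]]
force: [-0.9, 0.4, -0.1]
opening: 0.599
grasp_force: 0.0
```

```bash
python3 - <<'E'
from h import *
c=shot('wrist','w1');s=read_state();print(s['position'],s['tcp_rot'],s['time_s'],s['joint_positions'],s['opening'])
T=c['camera_from_world'];print(-T[:3,:3].T@T[:3,3],T[:3,:3],c['fovy'],c['cx'],c['cy'])
E
```

```text
[ 0.5063852  -0.18938474  0.30183418] [[ 9.79201487e-01  2.02889472e-01 -5.57538340e-04]
 [ 2.02889331e-01 -9.79201629e-01 -2.99134421e-04]
 [-6.06633675e-04  1.79794288e-04 -9.99999800e-01]] 1.7 [-3.23328774e+01  1.68461121e+01  8.53174344e+01 -3.22897495e-02
  7.78542805e+01  4.59679455e+01] 0.6004920894209957
[ 0.58128892 -0.17415103  0.50066983] [[ 0.20276569 -0.9792267   0.00107019]
 [ 0.94044287  0.19443007 -0.27886225]
 [ 0.27286129  0.05755015  0.96033052]] 65.70646984690485 277.99779923018843 206.96606876284017
```

View pics/w1.png

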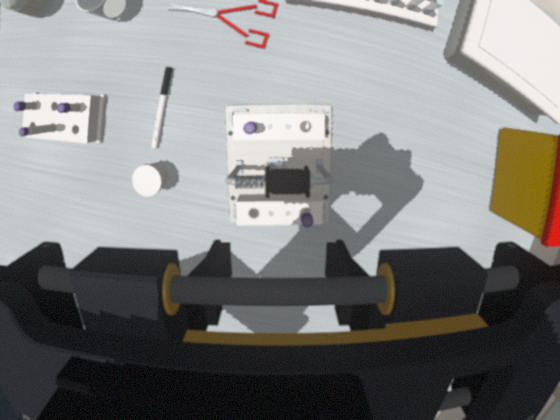

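Carrier in the wrist view: hole_3 ≈(306,127), hole_4 ≈(254,213), caps c (250,128) and d (307,219), sleeve (288,181); the carrier is almost exactly aligned. I'll refine these by centroid code and take the rack pictures from above the rack.

```bash
cat > w.py <<'E'
from h import *
def cent(c,u,v,r,kind):
    im=c['color'].astype(float);x0,y0=int(u-r),int(v-r);p=im[y0:y0+2*r+1,x0:x0+2*r+1]
    if kind=='hole': g=p.mean(2);w=np.clip(np.percentile(g,85)*.8-g,0,None)
    else: w=np.clip(p[...,0]-p[...,1]-12,0,None)
    ys,xs=np.mgrid[y0:y0+2*r+1,x0:x0+2*r+1];return (w*xs).sum()/w.sum(),(w*ys).sum()/w.sum()
E
python3 - <<'E'
from w import *
c=load('w1')
for n,u,v,r,k,z in [('h3',306,127,8,'hole',.064),('h4',254,213,8,'hole',.064),('c',250,128,10,'cap',.097),('d',307,219,10,'cap',.097)]:
    m=cent(c,u,v,r,k);print(n,np.round(m,1),atz(c,*m,z,True).round(4))
print('sl',atz(c,288,181,.148,True))
for m in ((276,94),(64,107)):print(c['color'][m[1]-2:m[1]+2,m[0],:].tolist())
i=c['color'];o=cv2.resize(i[95:235,215:345],(520,560),interpolation=cv2.INTER_CUBIC);cv2.imwrite('pics/crop2.png',o)
E
```

```text
h3 [304.3 126.7] [ 0.5734 -0.212   0.064 ]
h4 [253.3 212.8] [ 0.4418 -0.1679  0.064 ]
c [249.4 127.5] [ 0.5593 -0.1431  0.097 ]
d [306.5 219. ] [ 0.4581 -0.2382  0.097 ]
sl [ 0.51261804 -0.20005695  0.148     ]
[[205, 204, 200], [200, 200, 192], [202, 201, 197], [210, 207, 202]]
[[109, 69, 85], [125, 81, 98], [125, 82, 97], [119, 81, 94]]
```

View pics/crop2.png

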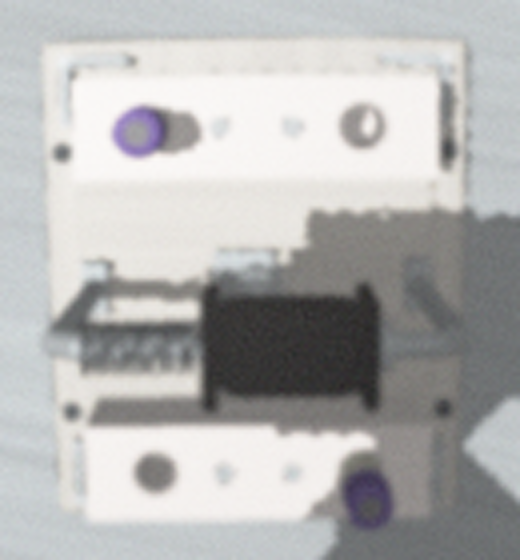

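Emit:
jog_arm(
  delta_pos=[
    [-1,6,0],
    [-1,12,0],
    [-1,18,0],
    [-1,24,0],
    [-1,30,0],
    [-1,36,0],
    [-1,38,0],
    [-1,38,0],
    [-1,38,0],
  ],
  turn=[0,0,0,0,0,0,0,0,0],
  grip=[0.4,0.4,0.4,0.4,0.4,0.4,0.4,0.4,0.4],
)

```text
time_s: 2.82
position: [0.4975, 0.1903, 0.3019]
tcp_rot: [[0.979, 0.203, -0.0], [0.203, -0.979, -0.001], [-0.0, 0.001, -1.0]]
force: [0.1, 0.2, 0.3]
opening: 0.595
grasp_force: 0.0
```

```bash
python3 - <<'E'
from h import *
c=shot('wrist','w2');s=read_state();print(s['position'],s['time_s'])
c['fish']=1
print(proj(c,[[.5453,.1475,.086],[.5415,.2474,.086],[.5074,.1961,.121]]).round(0))
i=c['color'];o=cv2.resize(i[60:240,200:400],(800,600))if 0 else i
E
```

```text
[0.49748915 0.19024335 0.3019262 ] 2.875
[[318. 145.]
 [240. 132.]
 [274. 171.]]
```

View pics/w2.png

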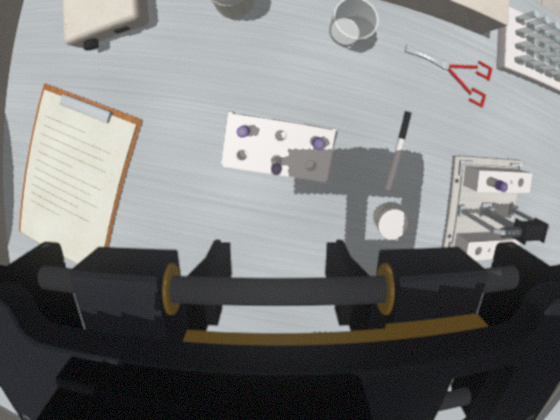

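Crop: hole_3 centre (305.5,126.4), hole_4 (253.8,213), cap c (249.6,127.8), cap d (306.8,219.8), sleeve centre (287.6,181.4). Rack in the new view: short caps (243,131) and (319,143), tall tube (276,169).

```bash
python3 - <<'E'
from w import *
from scipy.optimize import least_squares
def fit(c,pts,x0,z0):
    c['fish']=1
    def w(p,P):
        a=p[2];P=np.array(P)/1e3;return np.r_[p[0]+np.cos(a)*P[0]-np.sin(a)*P[1],p[1]+np.sin(a)*P[0]+np.cos(a)*P[1],z0+P[2]]
    f=lambda p:np.concatenate([(proj(c,w(p,P))[0]-uv) for P,uv in pts])
    r=least_squares(f,x0);print(r.x[:2].round(4),np.degrees(r.x[2]).round(2),f(r.x).reshape(-1,2).round(1).tolist());return lambda P:w(r.x,P).round(4)
c=load('w1')
w=fit(c,[((60,-36,50),(305.3,126.4)),((-60,36,50),(253.7,213)),((60,36,85),(249.5,127.7)),((-60,-36,85),(306.8,219.5)),((0,-9,134),(287.6,181.4))],[.507,-.1885,.2],.014)
for P in((60,-36,50),(-60,36,50),(0,-9,120)):print(w(P))
c=load('w2');A=cent(c,319,143,9,'cap');B=cent(c,243,131,9,'cap');print(A,B)
w=fit(c,[((18,-50,80),A),((18,50,80),B),((-18,50,40),cent(c,242,156,6,'hole')),((18,0,40),cent(c,281,135,6,'hole'))],[.525,.197,0],0)
for P in((18,-50,46),(18,50,46),(-18,0,46)):print(w(P))
print(read_state()['position'])
E
```

```text
[ 0.5088 -0.191 ] 12.32 [[0.2, -0.7], [0.1, -0.6], [-0.3, -0.4], [0.3, 0.3], [-0.2, 1.2]]
[ 0.5751 -0.2133  0.064 ]
[ 0.4425 -0.1686  0.064 ]
[ 0.5107 -0.1998  0.134 ]
(np.float64(318.25), np.float64(143.29443254817988)) (np.float64(242.39791403286978), np.float64(131.03729456384323))
[0.5271 0.1959] 2.55 [[-0.3, 0.2], [-0.8, 0.3], [0.2, -0.3], [1.0, -0.3]]
[0.5473 0.1467 0.046 ]
[0.5428 0.2466 0.046 ]
[0.5091 0.1951 0.046 ]
[0.49748915 0.19024335 0.3019262 ]
```

Emit:
jog_arm(
  delta_pos=[
    [4.9,-4.3,0],
    [4.9,-4.3,-6],
    [4.9,-4.3,-12],
    [4.9,-4.3,-15],
    [4.9,-4.3,-15],
    [4.9,-4.3,-15],
  ],
  turn=[0,0,0,0,0,0],
  grip=[0.4,0.4,0.4,0.4,0.4,0.4],
)

```text
time_s: 3.62
position: [0.5477, 0.1483, 0.1534]
tcp_rot: [[0.979, 0.204, 0.003], [0.204, -0.979, 0.0], [0.003, 0.0, -1.0]]
force: [0.0, 0.1, 0.6]
opening: 0.597
grasp_force: 0.0
```

```bash
python3 - <<'E'
from w import *
c=shot('wrist','w3');s=read_state();print(s['position']);c['fish']=1
p=proj(c,[[.5463,.1471,.080]])[0];m=cent(c,*p,16,'cap');print(p,m,atz(c,*m,.080,True))
cv2.imwrite('pics/c3.png',cv2.resize(c['color'][100:325,150:450],(600,450)))
E
```

```text
[0.54800999 0.14855666 0.15389628]
[278.1254473  206.11424827] (np.float64(279.5955154338963), np.float64(203.50669772859638)) [0.54886589 0.14632712 0.08      ]
```

View pics/c3.png

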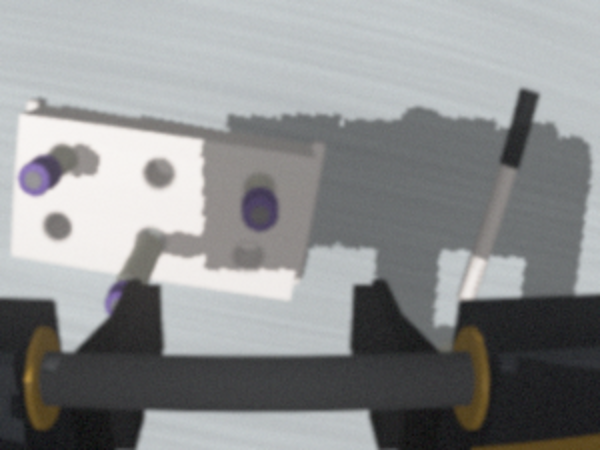

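The cap is at about (280,204), with its top ring centred at about (280.3,206.5). The fingertip midpoint is at column 278.7, and the tall tube is clear to the left.

```bash
python3 - <<'E'
from w import *
c=load('w3')
print(atz(c,280.3,206.5,.086,True),atz(c,280.3,206.5,.08,True)); s=read_state(); T=c['camera_from_world']
p=s['position'];c['fish']=1;print(p,s['tcp_rot'],proj(c,[p,p+.026*s['tcp_rot'][:,1],p-.026*s['tcp_rot'][:,1]]))
E
```

```text
[0.54800499 0.14557099 0.086     ] [0.54634186 0.14517315 0.08      ]
[0.54800999 0.14855666 0.15389628] [[ 9.78929617e-01  2.04157756e-01  4.05153998e-03]
 [ 2.04158552e-01 -9.78937811e-01  2.20650371e-04]
 [ 4.01125316e-03  6.11155351e-04 -9.99991768e-01]] [[276.66174229 234.10622037]
 [316.32276825 233.92678385]
 [237.03769269 234.0168532 ]]
```

Emit:
jog_arm(
  delta_pos=[
    [0,0,-4.5],
    [0,0,-8],
    [0,0,-9.2],
    [0,0,-9.2],
    [0,0,-9.2],
    [0,0,-9.2],
    [0,0,-9.2],
    [0,0,-9.2],
    [0,0,-9.2],
    [0,0,-9.2],
  ],
  turn=[0,0,0,0,0,0,0,0,0,0],
  grip=[0.4,0.4,0.4,0.4,0.4,1,1,1,1,1],
)

```text
time_s: 4.92
position: [0.5462, 0.1491, 0.0599]
tcp_rot: [[0.979, 0.205, -0.0], [0.205, -0.979, 0.0], [-0.0, -0.0, -1.0]]
force: [0.5, -0.0, 0.4]
opening: 0.117
grasp_force: 0.0
```

```bash
python3 - <<'E'
from w import *
c=shot('wrist','w4');s=read_state();print(s['position'],s['opening'],s['grasp_force'],s['time_s']);c['fish']=1
d=shot('side','s4')
print(proj(d,[s['position']]))
u,v=proj(d,[s['position']])[0].astype(int)
cv2.imwrite('pics/c4.png',np.hstack([cv2.resize(c['color'][120:320,180:380],(400,400)),cv2.resize(d['color'][v-60:v+40,u-50:u+50],(400,400))]))
E
```

```text
[0.54617758 0.14908206 0.0598761 ] 0.07391160688102684 0.0 4.975
[[273.86709434 282.71431623]]
```

View pics/c4.png

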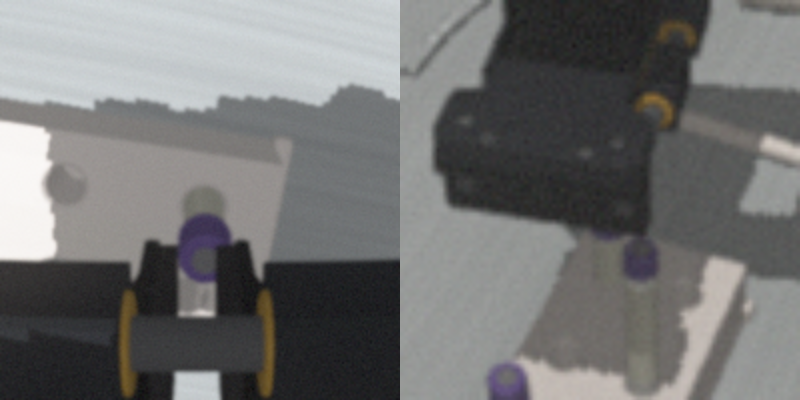

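The fingers have closed on the -x side of the cap without touching it. The cap is at about (282,250) in the wrist view, in front of both fingers. I'll work out the offset.

```bash
python3 - <<'E'
from w import *
c=load('w4');c['fish']=1;s=read_state();p=s['position'];R=s['tcp_rot']
print('cap top',atz(c,282,250,.086,True),'cam',-c['camera_from_world'][:3,:3].T@c['camera_from_world'][:3,3])
print('tips pred: tcp, front edge',proj(c,[p,p+.0095*R[:,0],p-.019*R[:,2],p-.019*R[:,2]+.0095*R[:,0]]).round(1))
print(atz(c,257,240,.06,True))
for f,n in(('w1','w1'),('w3','w3')):
    print('tip row 240ish z', )
for n in('scene','side'):
    d=shot(n,n+'5');d['fish']=0
    print(n,proj(d,[p,p-.05*R[:,2],p-.1*R[:,2]]).round(1))
d=load('side5');a=load('scene5')
cv2.imwrite('pics/c5.png',np.hstack([cv2.resize(a['color'][110:230,290:410],(400,400)),cv2.resize(d['color'][190:330,210:350],(400,400))]))
E
```

```text
cap top [0.54700064 0.14625545 0.086     ] cam [0.62089288 0.16419006 0.25884724]
tips pred: tcp, front edge [[277.  234.3]
 [277.  220.5]
 [277.  245.6]
 [276.9 230.8]]
[0.53953722 0.16118213 0.06      ]
tip row 240ish z
tip row 240ish z
scene [[324.2 202.5]
 [326.2 188.8]
 [328.3 174. ]]
side [[273.9 282.7]
 [273.  262.4]
 [272.1 240.3]]
```

View pics/c5.png

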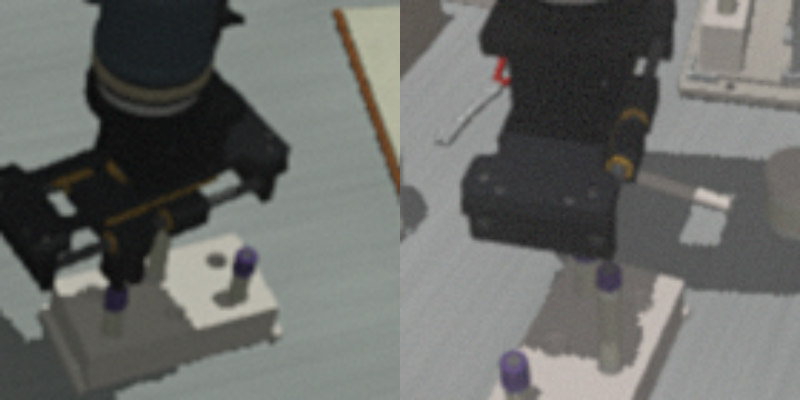

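```bash
python3 - <<'E'
from w import *
from scipy.optimize import least_squares
c=load('w4');c['fish']=1;a=load('scene5')
f=lambda p:np.r_[proj(c,[p])[0]-[277.5,242.5],proj(a,[p])[0]-[325.4,195.5]]
r=least_squares(f,[.54,.149,.06]);print(r.x,r.fun)
print(atz(a,325.4,195.5,.06),atz(c,277.5,242.5,.06,True))
for f in('scene5','side5'):
    d=load(f);print(f,[ (n,proj(d,[q])[0].round(1).tolist()) for n,q in dict(cap=[.546,.147,.077]).items()])
s=read_state();print(s['opening'],s['joint_positions'])
i=a['color'][160:220,300:360];cv2.imwrite('pics/c6.png',np.hstack([cv2.resize(i,(400,400),interpolation=cv2.INTER_CUBIC),cv2.resize(c['color'][220:290,245:315],(400,400),interpolation=cv2.INTER_CUBIC)]))
E
```

```text
[0.55203177 0.14987744 0.08880631] [0.14714271 0.33430453 1.12360106 0.98842261]
[0.52671797 0.15902602 0.06      ] [0.54058057 0.14759666 0.06      ]
scene5 [('cap', [324.0, 198.0])]
side5 [('cap', [274.2, 275.2])]
0.016708928205922815 [3.95964637e+00 3.59026557e+01 9.68136707e+01 1.72369732e-03
 4.72925291e+01 8.21263290e+01]
```

View pics/c6.png

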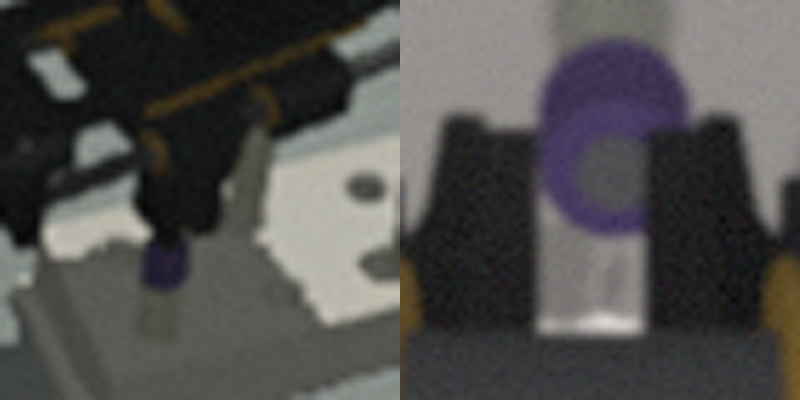

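The enlarged view shows the fingertips just above the cap: the right finger covers part of the cap top. Triangulation puts the true finger end at z≈0.087 while the reported TCP is at 0.060. I'll reopen, go 1.4 cm lower, which is above the rack either way, and close again.

Emit:
jog_arm(
  delta_pos=[
    [0,0,0],
    [0,0,0],
    [0,0,0],
    [0,0,0],
    [0,0,-0.7],
    [0,0,-1.4],
    [0,0,-1.4],
    [0,0,-1.4],
    [0,0,-1.4],
    [0,0,-1.4],
    [0,0,-1.4],
    [0,0,-1.4],
  ],
  turn=[0,0,0,0,0,0,0,0,0,0,0,0],
  grip=[0.4,0.4,0.4,0.4,0.4,0.4,1,1,1,1,1,1],
)

```text
time_s: 6.62
position: [0.5463, 0.1491, 0.0461]
tcp_rot: [[0.979, 0.205, 0.0], [0.205, -0.979, 0.0], [0.0, 0.0, -1.0]]
force: [0.0, -0.1, -0.1]
opening: 0.157
grasp_force: 30.0
```

Gripped at 30 N. I'll lift and carry the tube to hole_3.

Emit:
jog_arm(
  delta_pos=[
    [0,0,3],
    [0,0,8],
    [0,0,13],
    [0.2,-3,16],
    [0.6,-9,16],
    [1,-15,16],
    [1.6,-21,16],
    [2,-27,16],
    [2.6,-33,16],
    [2.8,-36.2,16],
    [2.8,-36.2,15],
    [2.8,-36.2,15],
  ],
  turn=[0,0,0,0,0,0,0,0,0,0,0.3,0.3],
  grip=[1,1,1,1,1,1,1,1,1,1,1,1],
)

```text
time_s: 8.12
position: [0.5728, -0.2115, 0.1945]
tcp_rot: [[0.978, 0.21, -0.003], [0.21, -0.978, 0.003], [-0.003, -0.003, -1.0]]
force: [0.9, -0.1, -1.0]
opening: 0.158
grasp_force: 30.0
```

```bash
python3 - <<'E'
from w import *
c=shot('wrist','w7');a=shot('scene','scene7');d=shot('side','side7');s=read_state();print(s['position'],s['opening'],s['grasp_force'],s['time_s'])
p=s['position'];cap=p+[0,0,.031]
for x in(a,d):print(proj(x,[cap,[.574,-.2125,.064]]).round(1).tolist())
def cr(i,q,w): 
    u,v=map(int,q);return cv2.resize(i['color'][v-w:v+w,u-w:u+w],(400,400),interpolation=cv2.INTER_CUBIC)
m=[(proj(x,[cap])[0]+proj(x,[[.574,-.2125,.064]])[0])/2 for x in(a,d)]
top=np.hstack([cr(a,m[0],50),cr(d,m[1],50)]);cv2.imwrite('pics/c7.png',top);print(m)
E
```

```text
[ 0.57405285 -0.21125252  0.19590158] 0.15794895302826867 30.000337064266205 8.275
[[157.3, 198.6], [172.8, 245.8]]
[[330.6, 113.3], [326.9, 176.0]]
[array([165.0641103 , 222.21048579]), array([328.71265523, 144.68071802])]
```

View pics/c7.png

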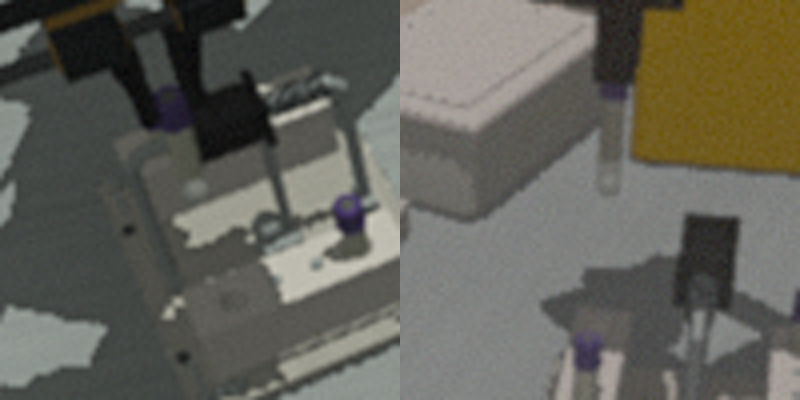

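The tube hangs upright from its cap. Its bottom is at about (163.6,219) in scene and (330,140) in side; hole_3 is at about (173,246) in scene. I'm at the picture allowance, so I continue with numbers only.

```bash
python3 - <<'E'
from w import *
from scipy.optimize import least_squares
a=load('scene7');d=load('side7')
f=lambda p:np.r_[proj(a,[p])[0]-[163.6,219],proj(d,[p])[0]-[330,140]]
r=least_squares(f,[.574,-.211,.156]);print('bottom',r.x.round(4),r.fun.round(1))
print('hole3 in scene7', atz(a,115+232/4,172+300/4,.064).round(4))
s=read_state();print(s['position'],s['tcp_rot'])
# tube cap in wrist? hole visible in wrist?
c=load('w7');c['fish']=1;print(proj(c,[[.574,-.2125,.064],[.574,-.2125,.226],[.574,-.2125,.156]]).round(1))
g=c['color'].mean(2).astype(int)
u,v=proj(c,[[.574,-.2125,.064]])[0].astype(int)
print(g[v-14:v+16:2,u-16:u+18:2])
E
```

```text
bottom [ 0.5725 -0.2129  0.1613] [-0.2 -0.2 -0.2  0.2]
hole3 in scene7 [ 0.5771 -0.2125  0.064 ]
[ 0.57405285 -0.21125252  0.19590158] [[ 9.77288896e-01  2.11910565e-01 -5.71435220e-04]
 [ 2.11910930e-01 -9.77288749e-01  6.77753586e-04]
 [-4.14834066e-04 -7.83454422e-04 -9.99999607e-01]]
[[278.9 188. ]
 [279.  252.8]
 [278.9 215. ]]
[[142 145 147 147 149 145 146 144 144 144 146 144 141 143 147 141 143]
 [144 145 148 146 145 146 148 144 147 144 141 142 143 145 145 145 141]
 [146 145 145 145 147 143 146 145 144 146 150 148 145 143 147 145 142]
 [146 146 146 144 144 147 142 141 137 136 135 139 145 145 141 144 147]
 [145 146 147 144 143 145 137 140 142 143 142 137 140 145 144 144 145]
 [147 149 144 148 147 136 129 141 144 143 147 137 128 141 146 143 139]
 [147 146 147 144 145 133 122 125 138 138 134 121 121 140 144 141 143]
 [150 144 148 144 144 132 115 119 122 119 123 117 120 137 144 141 140]
 [145 146 142 146 147 133 115 117 118 119 123 115 126 136 140 141 137]
 [148 145 144 144 148 140 127 125 123 120 118 125 133 141 140 141 143]
 [143 144 143 142 144 143 139 130 128 123 128 133 140 143 142 144 141]
 [146 142 145 144 147 142 144 141 139 141 139 143 145 140 144 140 138]
 [148 145 146 145 144 145 140 145 144 144 143 141 144 144 143 141 140]
 [147 143 145 146 145 145 143 143 144 144 142 140 143 143 142 145 142]
 [144 146 149 146 145 146 143 141 143 144 144 145 140 144 143 144 141]]
```

```bash
python3 - <<'E'
from w import *
c=load('w7');c['fish']=1;s=read_state();R=s['tcp_rot']
im=c['color'].astype(int)[150:300,230:330];pm=(im[...,0]-im[...,1]>22)
ys,xs=np.nonzero(pm);print(len(xs),ys.min()+150,ys.max()+150,xs.min()+230,xs.max()+230,xs.mean()+230,ys.mean()+150)
for y in range(pm.shape[0]):
    q=np.nonzero(pm[y])[0]
    if len(q)>2: print(y+150,q.min()+230,q.max()+230,len(q))
p=s['position']
th=np.linspace(0,2*np.pi,60)
for z in(.031+.009,.031-.009):
    for r in(.008,):
        q=proj(c,[p+[0,0,z]+r*(np.cos(t)*R[:,0]+np.sin(t)*R[:,1]) for t in th]);print('cap rim z',z,q.min(0).round(1),q.max(0).round(1))
q=proj(c,[p-[0,0,.04-.0065]+.0065*(np.cos(t)*R[:,0]+np.sin(t)*R[:,1]) for t in th]);print('tube low',q.min(0).round(1),q.max(0).round(1))
g=c['color'].mean(2).astype(int);print('fingers row 262',g[262,240:320].tolist());print('row248',g[250,240:320].tolist())
u,v=279,187
b=cv2.GaussianBlur(g.astype(np.float32),(0,0),1);print('hole',cent(c,280,187,11,'hole'))
print('row225',g[226,262:298].tolist());print('row215',g[215,262:298].tolist())
E
```

```text
628 236 272 266 291 278.18152866242036 252.343949044586
236 277 280 4
237 273 284 12
238 271 286 16
239 270 287 18
240 269 288 20
241 268 289 22
242 267 290 24
243 267 289 23
244 267 290 24
245 267 290 24
246 266 290 24
247 267 289 23
248 268 289 22
249 267 290 24
250 266 290 25
251 267 290 24
252 266 290 25
253 266 290 25
254 266 290 20
255 266 290 17
256 266 291 15
257 266 290 12
258 266 290 11
259 266 290 11
260 266 290 10
261 266 290 9
262 266 290 10
263 266 290 11
264 266 290 12
265 266 290 13
266 266 289 13
267 267 289 16
268 268 287 20
269 269 286 18
270 270 284 15
271 272 283 12
272 274 277 4
cap rim z 0.04 [261.8 246.2] [291.7 273.1]
cap rim z 0.022 [263.3 233.9] [290.6 258.9]
tube low [268.6 208.9] [286.  225.4]
fingers row 262 [40, 35, 29, 32, 26, 33, 37, 29, 34, 37, 34, 31, 42, 39, 32, 33, 33, 36, 34, 32, 32, 37, 30, 34, 34, 49, 60, 71, 70, 70, 73, 78, 76, 79, 77, 72, 79, 76, 75, 75, 73, 76, 76, 80, 71, 72, 72, 69, 73, 68, 61, 47, 36, 33, 25, 30, 31, 30, 35, 28, 34, 28, 31, 28, 26, 26, 23, 26, 29, 26, 22, 26, 29, 34, 48, 64, 67, 47, 38, 34]
row248 [209, 215, 214, 213, 215, 210, 172, 110, 55, 39, 40, 37, 37, 37, 36, 31, 38, 43, 41, 40, 46, 36, 36, 37, 40, 47, 56, 62, 73, 69, 66, 76, 71, 75, 76, 74, 75, 75, 76, 76, 75, 77, 74, 74, 73, 74, 71, 67, 68, 58, 54, 42, 35, 28, 35, 33, 34, 35, 32, 32, 35, 28, 32, 26, 29, 23, 27, 26, 36, 65, 95, 112, 111, 107, 107, 112, 108, 103, 91, 87]
hole (np.float64(283.09815950920245), np.float64(188.60122699386505))
row225 [123, 125, 119, 121, 123, 124, 120, 123, 117, 112, 106, 110, 111, 111, 112, 110, 115, 112, 111, 109, 106, 106, 110, 107, 105, 106, 107, 108, 113, 118, 120, 121, 117, 110, 110, 109]
row215 [220, 220, 220, 220, 223, 221, 222, 222, 212, 190, 160, 139, 145, 150, 153, 157, 161, 159, 156, 157, 153, 147, 143, 141, 136, 134, 125, 123, 126, 124, 131, 135, 156, 190, 214, 218]
```

Emit:
jog_arm(
  delta_pos=[
    [0.1,-0.06,-4],
    [0.1,-0.06,-7.8],
    [0.1,-0.06,-8.4],
    [0.1,-0.06,-8.4],
    [0.1,-0.06,-8.4],
    [0.1,-0.06,-8.4],
  ],
  turn=[0,0,0,0,0,0],
  grip=[1,1,1,1,1,1],
)

```text
time_s: 9.02
position: [0.5762, -0.214, 0.1135]
tcp_rot: [[0.978, 0.21, 0.003], [0.21, -0.978, -0.002], [0.002, 0.002, -1.0]]
force: [1.7, 1.0, -0.0]
opening: 0.155
grasp_force: 30.0
```

```bash
python3 - <<'E'
from w import *
c=shot('wrist','w8');c['fish']=1;s=read_state();R=s['tcp_rot'];p=s['position'];print(p)
h=np.array([.575,-.2118,.064])
print('hole pred',proj(c,[h]).round(1),'tube bottom',proj(c,[p-[0,0,.04]]).round(1))
g=c['color'].mean(2).astype(int);u,v=proj(c,[h])[0].astype(int)
print(u,v);print('cols',list(range(u-22,u+22,2)))
for y in range(v-20,v+14,2):print(y,g[y,u-22:u+22:2])
im=c['color'].astype(int)[200:300,230:330];pm=(im[...,0]-im[...,1]>22);ys,xs=np.nonzero(pm);print(xs.min()+230,xs.max()+230,ys.min()+200,ys.max()+200)
E
```

```text
[ 0.57593538 -0.21389295  0.11326015]
hole pred [[274.  213.1]] tube bottom [[276.8 216. ]]
274 213
cols [252, 254, 256, 258, 260, 262, 264, 266, 268, 270, 272, 274, 276, 278, 280, 282, 284, 286, 288, 290, 292, 294]
193 [126 126 127 126 127 121 127 127 129 125 126 122 126 126 127 128 124 124
 124 125 126 127]
195 [142 145 142 141 145 143 146 142 144 142 144 139 140 143 145 144 142 143
 143 145 139 142]
197 [145 146 147 146 148 146 143 145 142 146 147 145 142 145 144 144 146 144
 144 143 145 145]
199 [143 146 145 143 144 142 145 142 147 143 147 142 143 143 146 142 143 144
 146 145 143 148]
201 [146 147 144 144 144 145 144 144 146 146 143 144 146 142 147 146 145 142
 145 141 144 143]
203 [145 142 143 143 145 147 142 146 143 145 143 140 143 144 144 144 143 143
 145 142 143 149]
205 [148 144 147 145 144 145 146 143 140 139 131 138 138 136 137 141 144 144
 143 142 146 144]
207 [145 146 144 146 145 146 144 142 132 126 138 141 143 142 136 130 138 145
 144 144 143 145]
209 [145 146 143 148 144 145 145 138 122 120 127 133 135 131 124 122 127 139
 144 145 144 143]
211 [147 148 145 146 146 143 144 130 115 113 117 117 125 135 137 131 126 131
 139 144 146 143]
213 [146 142 144 146 146 146 138 126 115 122 117 124 143 150 151 143 137 130
 135 144 148 143]
215 [144 144 142 147 146 144 138 126 119 118 117 142 157 158 157 153 143 140
 130 136 143 143]
217 [145 145 145 144 146 146 143 134 118 116 126 151 152 145 140 135 141 142
 136 135 144 147]
219 [144 143 142 148 142 144 142 138 129 117 127 131 123 119 108 115 114 120
 128 131 144 144]
221 [144 149 146 143 147 145 142 142 136 126 117 110 111 114 113 112 110 111
 118 130 143 146]
223 [146 143 139 146 147 146 148 143 143 135 118 105 113 116 111 110 108 104
 111 129 143 145]
225 [145 144 143 145 146 146 141 142 144 138 111 107 115 114 111 110 113 107
 111 127 143 144]
265 291 236 271
```

Emit:
jog_arm(
  delta_pos=[
    [-0.1,0.3,-0.1],
    [-0.1,0.3,-0.1],
    [-0.1,0.3,-0.1],
    [-0.1,0.3,-0.1],
  ],
  turn=[0,0,0,0],
  grip=[1,1,1,1],
)

```text
time_s: 9.57
position: [0.5742, -0.2106, 0.1109]
tcp_rot: [[0.978, 0.21, -0.0], [0.21, -0.978, 0.0], [-0.0, -0.0, -1.0]]
force: [-0.4, 1.0, 0.2]
opening: 0.154
grasp_force: 30.0
```

```bash
python3 - <<'E'
from w import *
c=shot('wrist','w9');c['fish']=1;s=read_state();R=s['tcp_rot'];p=s['position'];print(p,s['tcp_rot'][2],s['qvel'])
h=np.array([.575,-.2118,.064])
th=np.linspace(0,2*np.pi,60)
q=proj(c,[p-[0,0,.0335]+.0065*(np.cos(t)*R[:,0]+np.sin(t)*R[:,1]) for t in th]);print('tube low',q.min(0).round(1),q.max(0).round(1))
q=proj(c,[h+.0075*(np.cos(t)*R[:,0]+np.sin(t)*R[:,1]) for t in th]);print('hole',q.min(0).round(1),q.max(0).round(1))
g=c['color'].mean(2).astype(int);v=213;u=278
print('cols',list(range(u-20,u+22,2)))
for y in range(v-12,v+24,2):print(y,g[y,u-20:u+22:2])
E
```

```text
[ 0.57419592 -0.21057188  0.11089811] [-6.05366235e-05 -3.84318271e-05 -9.99999997e-01] [-0.10001318  0.00302532 -0.02701819  0.05043803  0.01286194 -0.10183402]
tube low [268.5 210.1] [285.8 226.5]
hole [269.4 203.3] [288.4 221.4]
cols [258, 260, 262, 264, 266, 268, 270, 272, 274, 276, 278, 280, 282, 284, 286, 288, 290, 292, 294, 296, 298]
201 [143 143 144 145 145 145 143 146 147 144 149 146 144 148 147 143 144 144
 149 141 145]
203 [146 147 144 145 147 147 146 146 145 141 141 141 141 139 141 148 145 146
 143 146 143]
205 [145 146 143 146 143 147 145 145 139 136 141 142 138 138 139 142 145 145
 141 144 144]
207 [143 144 147 146 145 147 142 137 124 135 143 144 145 140 125 127 144 147
 146 145 142]
209 [145 146 142 144 149 146 139 127 118 120 125 126 128 121 114 118 133 145
 147 143 145]
211 [146 147 146 141 145 143 135 121 116 124 135 137 132 127 121 115 128 140
 141 143 142]
213 [147 147 146 146 144 143 130 120 126 142 149 146 142 139 124 117 127 141
 147 145 146]
215 [146 144 144 144 146 144 134 122 144 158 160 157 149 148 141 123 127 138
 145 145 142]
217 [145 146 143 146 145 144 
[... 180 characters left out ...]
4 146 131 112 111 115 114 110 110 107 116 131 142
 147 143 142]
223 [145 144 144 147 145 146 141 119 108 115 114 113 107 107 111 111 131 146
 137 145 142]
225 [145 146 146 142 145 145 141 115 108 115 115 111 109 108 109 111 124 141
 140 143 142]
227 [143 144 146 144 143 146 132 111 108 113 117 114 110 110 105 111 123 144
 143 144 144]
229 [141 142 141 144 143 141 127 107 109 112 114 114 112 106 110 110 119 141
 145 145 144]
231 [139 144 142 142 145 143 122 106 112 113 114 109 113 108 108 109 118 142
 142 146 145]
233 [143 142 140 141 142 138 117 103 112 112 113 108 111 108 106 111 121 137
 138 138 141]
235 [134 128 129 129 129 129 111 100  95  92  90  89  96 103 106 111 113 132
 131 131 128]
```

Emit:
jog_arm(
  delta_pos=[
    [0.08,0.02,0],
    [0.08,0.02,-0.5],
    [0.08,0.02,-1],
    [0.08,0.02,-1.4],
    [0.08,0.02,-1.8],
    [0.08,0.02,-1.8],
  ],
  turn=[0,0,0,0,0,0],
  grip=[1,1,1,1,1,1],
)

```text
time_s: 10.38
position: [0.5747, -0.2101, 0.0925]
tcp_rot: [[0.978, 0.21, -0.001], [0.21, -0.978, 0.0], [-0.001, -0.001, -1.0]]
force: [-0.6, -1.2, 1.0]
opening: 0.154
grasp_force: 30.0
```

Emit:
jog_arm(
  delta_pos=[
    [0,0,-0.7],
    [0,0,-1.4],
    [0,0,-2.1],
    [0,0,-2.6],
    [0,0,-2.9],
    [0,0,-2.9],
  ],
  turn=[0,0,0,0,0,0],
  grip=[1,1,1,1,1,1],
)

```text
time_s: 11.12
position: [0.575, -0.2104, 0.064]
tcp_rot: [[0.978, 0.21, 0.0], [0.21, -0.978, -0.0], [0.0, 0.0, -1.0]]
force: [0.5, 0.5, -0.0]
opening: 0.158
grasp_force: 30.0
```

Emit:
jog_arm(
  delta_pos=[
    [0,0,0],
    [0,0,0],
    [0,0,0],
    [0,0,2],
    [0,0,7],
    [0,0,12],
    [-0.4,5,14],
    [-0.8,11,14],
    [-1.2,17,14],
    [-1.6,23,14],
    [-2,29,14],
    [-2.5,35,14],
  ],
  turn=[0,0,0,0,0,0,0,0,0,0,0,0],
  grip=[0.4,0.4,0.4,0.4,0.4,0.4,0.4,0.4,0.4,0.4,0.4,0.4],
)

```text
time_s: 12.62
position: [0.5498, 0.1416, 0.2041]
tcp_rot: [[0.978, 0.21, 0.001], [0.21, -0.978, 0.0], [0.001, 0.0, -1.0]]
force: [0.6, -0.9, 0.1]
opening: 0.599
grasp_force: 0.0
```

Emit:
jog_arm(
  delta_pos=[
    [-0.5,6,0],
    [-0.8,10.8,0],
    [-0.8,10.8,0],
    [-0.8,10.8,-4],
    [-0.8,10.8,-5],
    [-0.8,10.8,-5],
    [-0.8,10.8,-5],
  ],
  turn=[0,0,0,0,0,0,0],
  grip=[0.4,0.4,0.4,0.4,0.4,0.4,0.4],
)

```text
time_s: 13.5
position: [0.5431, 0.2473, 0.1551]
tcp_rot: [[0.978, 0.209, 0.002], [0.209, -0.978, 0.0], [0.002, -0.0, -1.0]]
force: [0.9, -0.4, 0.4]
opening: 0.598
grasp_force: 0.0
```

```bash
python3 - <<'E'
from w import *
c=shot('wrist','w10');c['fish']=1;s=read_state();R=s['tcp_rot'];p=s['position'];print(p,s['opening'])
th=np.linspace(0,2*np.pi,60)
def rim(ctr,z,r=.008):
    q=proj(c,[np.r_[ctr,z]+r*(np.cos(t)*R[:,0]+np.sin(t)*R[:,1]) for t in th]);return q.min(0).round(1),q.max(0).round(1)
print(rim((.5422,.2475),.086),rim((.5422,.2475),.068))
u,v=proj(c,[[.5422,.2475,.08]])[0].astype(int)
im=c['color'].astype(int)[v-30:v+30,u-30:u+30];pm=((im[...,0]-im[...,1]>15)).astype(np.uint8)
n,l,st,ce=cv2.connectedComponentsWithStats(pm);print([(x+np.array([u-30,v-30,0,0,0])).tolist() for x in st[1:] if x[4]>20])
# tubes a, c, d in the carrier via scene view
a=shot('scene','scene10')
C=np.array([.507,-.1885,.014]);al=np.radians(12)
for n,P in dict(a=(60,-36),c=(60,36),d=(-60,-36)).items():
    w=C+[np.cos(al)*P[0]/1e3-np.sin(al)*P[1]/1e3,np.sin(al)*P[0]/1e3+np.cos(al)*P[1]/1e3,.081];q=proj(a,[w])[0];print(n,q.round(1),np.round(cent(a,*q,7,'cap'),1))
E
```

```text
[0.54322256 0.24744135 0.15525747] 0.5989918901726958
(array([267.4, 197.6]), array([286. , 215.5])) (array([268. , 192.7]), array([285.5, 209.6]))
[[270, 193, 18, 22, 237]]
a [170.6 237.4] [171.1 236.8]
c [202.3 224.7] [201.9 224.2]
d [152.9 198.8] [151.8 198.4]
```

Tube a reads as seated and cap b is lined up. I'll grasp b and carry it towards hole_4.

Emit:
jog_arm(
  delta_pos=[
    [0,0,-4],
    [0,0,-8],
    [0,0,-10.5],
    [0,0,-10.9],
    [0,0,-10.9],
    [0,0,-10.9],
    [0,0,-10.9],
    [0,0,-10.9],
    [0,0,-10.9],
    [0,0,-10.9],
  ],
  turn=[0,0,0,0,0,0,0,0,0,0],
  grip=[0.4,0.4,0.4,0.4,0.4,1,1,1,1,1],
)

```text
time_s: 14.85
position: [0.5421, 0.2477, 0.045]
tcp_rot: [[0.978, 0.21, 0.0], [0.21, -0.978, -0.0], [0.0, 0.0, -1.0]]
force: [0.1, -0.5, -0.0]
opening: 0.161
grasp_force: 30.0
```

Emit:
jog_arm(
  delta_pos=[
    [0,0,4],
    [0,0,10],
    [0,0,16],
    [-1.3,-5.5,16],
    [-2.7,-11,16],
    [-4,-16.5,16],
    [-5.3,-22,16],
    [-6.6,-27.5,16],
    [-8,-33,16],
    [-9.3,-38.5,16],
    [-10,-41.4,16],
    [-10,-41.4,16],
  ],
  turn=[0,0,0,0,0,0,0,0,0,0,0,0],
  grip=[1,1,1,1,1,1,1,1,1,1,1,1],
)

```text
time_s: 16.35
position: [0.4417, -0.1683, 0.205]
tcp_rot: [[0.979, 0.206, 0.0], [0.206, -0.979, -0.0], [0.0, 0.0, -1.0]]
force: [-1.0, 0.4, -0.0]
opening: 0.164
grasp_force: 30.0
```

Emit:
jog_arm(
  delta_pos=[
    [0,0,-3],
    [0,0,-7],
    [0,0,-9.3],
    [0,0,-9.3],
    [0,0,-9.3],
    [0,0,-9.3],
  ],
  turn=[0,0,0,0,0,0],
  grip=[1,1,1,1,1,1],
)

```text
time_s: 17.1
position: [0.443, -0.1665, 0.1131]
tcp_rot: [[0.978, 0.211, 0.002], [0.211, -0.978, -0.001], [0.002, 0.002, -1.0]]
force: [1.2, 0.0, -0.1]
opening: 0.16
grasp_force: 30.0
```

```bash
cat > chk.py <<'E'
from w import *
import sys
c=shot('wrist',sys.argv[1]);c['fish']=1;s=read_state();R=s['tcp_rot'];p=s['position'];print(p,s['opening'],s['grasp_force'])
h=np.array([.4426,-.1666,.064])
th=np.linspace(0,2*np.pi,60)
q=proj(c,[p-[0,0,.0325]+.0065*(np.cos(t)*R[:,0]+np.sin(t)*R[:,1]) for t in th]);print('tube low',q.min(0).round(1),q.max(0).round(1))
q=proj(c,[h+.0075*(np.cos(t)*R[:,0]+np.sin(t)*R[:,1]) for t in th]);print('hole',q.min(0).round(1),q.max(0).round(1))
g=c['color'].mean(2).astype(int);v=int(q.mean(0)[1]);u=278
print('cols',list(range(u-20,u+22,2)))
for y in range(v-14,v+26,2):print(y,g[y,u-20:u+22:2])
E
python3 chk.py w11
```

```text
[ 0.44284185 -0.16656356  0.11304315] 0.16035795060996846 29.999307096004486
tube low [268.4 210.7] [285.7 227.1]
hole [267.7 203.8] [286.4 221.7]
cols [258, 260, 262, 264, 266, 268, 270, 272, 274, 276, 278, 280, 282, 284, 286, 288, 290, 292, 294, 296, 298]
198 [154 152 151 149 150 152 149 148 149 149 152 149 150 146 149 146 147 148
 148 150 149]
200 [154 149 149 152 148 152 150 151 149 150 152 150 147 150 151 149 151 147
 151 149 149]
202 [151 151 150 149 152 149 149 152 149 148 152 152 149 149 151 149 148 150
 154 148 150]
204 [151 149 150 150 150 150 149 150 147 145 143 141 145 146 149 150 152 147
 152 152 147]
206 [152 150 151 150 152 150 153 141 143 146 145 148 142 139 142 149 146 148
 151 152 149]
208 [152 152 152 150 151 148 138 126 133 145 148 149 142 128 126 141 151 149
 146 147 149]
210 [149 153 156 148 150 144 135 120 123 128 133 130 125 120 121 131 148 149
 149 148 149]
212 [150 147 149 148 148 144 125 120 134 147 147 140 133 126 118 127 147 149
 146 149 150]
214 [150 149 150 153 149 140 129 139 156 159 156 152 144 136 125 126 142 149
 150 146 150]
216 [147 153 151 151 14
[... 277 characters left out ...]
9 137 117 116 116 117 113 117 113 115 131 150 148
 150 151 146]
224 [150 147 143 150 148 145 124 113 114 123 117 114 117 109 111 130 151 148
 149 148 147]
226 [152 146 149 147 152 142 118 113 117 121 119 114 114 112 113 121 144 146
 150 149 148]
228 [151 149 153 147 149 141 115 113 119 116 117 116 113 113 114 119 144 150
 150 147 148]
230 [149 150 147 152 148 141 117 117 113 116 111 117 117 114 113 118 144 150
 148 149 148]
232 [149 149 151 148 145 137 117 112 112 120 119 117 113 112 111 117 141 148
 147 147 148]
234 [141 143 141 142 144 132 111 113 112 114 114 108 111 112 109 118 128 138
 136 138 139]
236 [124 123 121 121 123 116 110 104  96  88  84  84  90  98 106 114 122 123
 120 121 118]
```

The tube and hole are aligned to within half a pixel, so I'll insert.

Emit:
jog_arm(
  delta_pos=[
    [0,0,-0.6],
    [0,0,-1.2],
    [0,0,-1.8],
    [0,0,-2.4],
    [0,0,-3],
    [0,0,-3.6],
    [0,0,-4.2],
    [0,0,-4.8],
    [0,0,-5],
    [0,0,-5],
  ],
  turn=[0,0,0,0,0,0,0,0,0,0],
  grip=[1,1,1,1,1,1,1,1,1,1],
)

```text
time_s: 18.4
position: [0.4426, -0.1667, 0.0626]
tcp_rot: [[0.978, 0.21, 0.001], [0.21, -0.978, -0.001], [0.001, 0.001, -1.0]]
force: [-0.3, 0.6, 5.4]
opening: 0.162
grasp_force: 30.0
```

The 5.4 N upward reaction shows the tube is on the bottom. I'll release, rise, turn 90° and go over the sliding grip.

Emit:
jog_arm(
  delta_pos=[
    [0,0,0],
    [0,0,0],
    [0,0,0],
    [0,0,0],
    [0,0,3],
    [0,0,8],
    [0,0,14],
    [0,0,16],
    [2,-1,16],
    [5,-2.2,16],
    [6.8,-3.1,16],
    [6.8,-3.1,16],
  ],
  turn=[0,0,0,0,0,0,0,10,20,30,40,50],
  grip=[0.4,0.4,0.4,0.4,0.4,0.4,0.4,0.4,0.4,0.4,0.4,0.4],
)

```text
time_s: 19.9
position: [0.5112, -0.1981, 0.2216]
tcp_rot: [[0.462, 0.887, 0.001], [0.887, -0.462, -0.0], [-0.0, 0.001, -1.0]]
force: [-0.5, -0.6, -0.5]
opening: 0.602
grasp_force: 0.0
```

Emit:
jog_arm(
  delta_pos=[
    [0,0,0],
    [0,0,0],
    [0,0,0],
    [0,0,0],
    [0,0,0],
    [0,0,0],
    [0,0,0],
  ],
  turn=[10,20,30,40,40,40,40],
  grip=[0.4,0.4,0.4,0.4,0.4,0.4,0.4],
)

```text
time_s: 20.78
position: [0.51, -0.1973, 0.2219]
tcp_rot: [[-0.209, 0.978, -0.0], [0.978, 0.209, 0.0], [0.0, -0.0, -1.0]]
force: [0.2, 0.1, 0.2]
opening: 0.602
grasp_force: 0.0
```

```bash
python3 - <<'E'
from w import *
c=shot('wrist','w12');c['fish']=1;s=read_state();R=s['tcp_rot'];p=s['position'];print(p,R[:,0],s['joint_positions'])
C=np.array([.5088,-.1892,.014]);al=np.radians(12.1);Rz=np.array([[np.cos(al),-np.sin(al),0],[np.sin(al),np.cos(al),0],[0,0,1]])
W=lambda P:C+Rz@(np.array(P)/1e3)
print('sleeve top corners',proj(c,[W((sx*13,-9+sy*25,134)) for sx in(-1,1) for sy in(-1,1)]).round(1).tolist())
g=c['color'].max(2);a=shot('scene','scene12')
for n,P in dict(a=(60,-36,81),c=(60,36,81),d=(-60,-36,81),b=(-60,36,81)).items():
    for nm,i in(('scene',a),('wrist',c)):
        q=proj(i,[W(P)])[0]
        try: print(n,nm,q.round(1),np.round(cent(i,*q,8,'cap'),1))
        except Exception as e: print(n,nm,q,e)
q=proj(c,[W((0,-9,134))])[0].astype(int)
print(q);x0=q[0]-50;
for y in range(q[1]-40,q[1]+44,4): print(y,''.join('#' if v<60 else ('+' if v<110 else '.') for v in g[y,x0:x0+100:1]))
print(x0)
E
```

```text
[ 0.50996071 -0.19729126  0.22190353] [-2.09188250e-01  9.77875386e-01  7.84525247e-05] [-3.28624691e+01  2.18299257e+01  9.09873567e+01 -4.96246236e-04
  6.71895399e+01 -4.49370628e+01]
sleeve top corners [[264.3, 231.0], [263.5, 175.9], [293.3, 230.9], [294.0, 175.8]]
a scene [170.5 238.2] [171.3 236.9]
a wrist [335.2 215. ] [335.6 214.7]
c scene [202.1 225.3] [201.9 224.2]
c wrist [337.9 147.1] [337.  148.1]
d scene [152.7 199.5] [152.  200.3]
d wrist [222.2 215.2] [221.7 215.6]
b scene [182.7 188.3] [182.5 187.1]
b wrist [219.3 147.3] [218.7 148. ]
[278 204]
164 ...........................................+++.......+++............................................
168 ...........................................+++.........+............................................
172 ..........................................++++.........++...........................................
176 .................................++####+##+#++++....++++#+##+####++.................................
180 ................................++++++++++++++++++++++++++++++++++++................................
184 ..
[... 977 characters left out ...]
+#########################+####++.................................
224 .................................+################################++................................
228 ................................+##################################++...............................
232 ................................++###########+++#####+++#######++++++...............................
236 ....................................................................................................
240 .............................................++.....................................................
244 ##+...........................................+...................................................++
228
```

All four caps are where they should be and the sliding grip is centred between the fingers. I'll descend and grip it.

Emit:
jog_arm(
  delta_pos=[
    [0.05,-0.07,-4],
    [0.05,-0.07,-8],
    [0.05,-0.07,-11],
    [0.05,-0.07,-13],
    [0.05,-0.07,-13],
    [0.05,-0.07,-13],
    [0.05,-0.07,-13],
    [0.05,-0.07,-13],
    [0.05,-0.07,-13],
    [0.05,-0.07,-13],
  ],
  turn=[0,0,0,0,0,0,0,0,0,0],
  grip=[0.4,0.4,0.4,0.4,0.4,1,1,1,1,1],
)

```text
time_s: 22.12
position: [0.5099, -0.1984, 0.0926]
tcp_rot: [[-0.211, 0.978, -0.001], [0.978, 0.211, -0.001], [-0.0, -0.001, -1.0]]
force: [-4.3, -0.7, 5.1]
opening: 0.294
grasp_force: 30.0
```

Emit:
jog_arm(
  delta_pos=[
    [-0.1,0.45,0],
    [-0.19,0.9,0],
    [-0.29,1.35,0],
    [-0.36,1.7,0],
    [-0.4,1.9,0],
    [-0.4,1.9,0],
    [-0.4,1.9,0],
  ],
  turn=[0,0,0,0,0,0,0],
  grip=[1,1,1,1,1,1,1],
)

```text
time_s: 23.0
position: [0.5063, -0.1812, 0.0928]
tcp_rot: [[-0.211, 0.977, -0.0], [0.977, 0.211, -0.004], [-0.004, -0.001, -1.0]]
force: [-4.4, -6.4, 4.4]
opening: 0.298
grasp_force: 30.0
```

Emit:
jog_arm(
  delta_pos=[
    [-0.06,0.3,0],
    [-0.09,0.45,0],
    [-0.09,0.45,0],
    [-0.09,0.45,0],
  ],
  turn=[0,0,0,0],
  grip=[1,1,1,1],
)

```text
time_s: 23.5
position: [0.5071, -0.1774, 0.093]
tcp_rot: [[-0.212, 0.977, 0.003], [0.977, 0.212, -0.005], [-0.006, 0.002, -1.0]]
force: [-2.7, -6.0, 3.6]
opening: 0.295
grasp_force: 30.0
```

```bash
python3 - <<'E'
from w import *
c=shot('wrist','w13');c['fish']=1;s=read_state();R=s['tcp_rot'];print(s['position'],s['force'])
C=np.array([.5088,-.1892,.014]);al=np.radians(12.1);Rz=np.array([[np.cos(al),-np.sin(al),0],[np.sin(al),np.cos(al),0],[0,0,1]])
W=lambda P:C+Rz@(np.array(P)/1e3)
for n,P in dict(a=(60,-36,81),c=(60,36,81),d=(-60,-36,81),b=(-60,36,81)).items():
    q=proj(c,[W(P)])[0]; print(n,q.round(1),np.round(cent(c,*q,12,'cap'),1))
E
```

```text
[ 0.50708265 -0.17740553  0.09298335] [-1.86685554 -6.99240973  2.87812867]
a [360.  295.2] [nan nan]
c [370.2 198.7] [370.5 198.3]
d [193.9 295.1] [nan nan]
b [183.7 198.6] [183.2 196. ]w.py:6: RuntimeWarning: invalid value encountered in scalar divide
  ys,xs=np.mgrid[y0:y0+2*r+1,x0:x0+2*r+1];return (w*xs).sum()/w.sum(),(w*ys).sum()/w.sum()
```

The grip is against its stop: 21 mm travelled, a 7 N reaction, and the carrier shifted about 1 mm in its play. Now I lift.

Emit:
jog_arm(
  delta_pos=[
    [0,0,0.6],
    [0,0,2],
    [0,0,4],
    [0,0,6],
    [0,0,8],
    [0,0,9.5],
    [0,0,10.2],
    [0,0,10.2],
    [0,0,10.2],
    [0,0,10.2],
    [0,0,10.2],
    [0,0,10.2],
  ],
  turn=[0,0,0,0,0,0,0,0,0,0,0,0],
  grip=[1,1,1,1,1,1,1,1,1,1,1,1],
)

```text
time_s: 25.05
position: [0.5055, -0.1745, 0.1937]
tcp_rot: [[-0.21, 0.978, -0.0], [0.978, 0.21, 0.0], [0.0, -0.0, -1.0]]
force: [-0.2, 0.1, -6.4]
opening: 0.295
grasp_force: 30.0
```

```bash
python3 - <<'E'
from w import *
from scipy.optimize import least_squares
s=read_state();print(s['position'],s['force'],s['moment'],s['opening'],s['grasp_force'])
a=shot('scene','scene14');d=shot('side','side14');c=shot('wrist','w14');c['fish']=1
al=np.radians(12.1);Rz=np.array([[np.cos(al),-np.sin(al),0],[np.sin(al),np.cos(al),0],[0,0,1]])
for i,n in((a,'sc'),(d,'si'),(c,'w')):
    im=i['color'].astype(int);pm=((im[...,0]-im[...,1]>18)&(im[...,2]-im[...,1]>4)).astype(np.uint8)
    k,l,st,ce=cv2.connectedComponentsWithStats(pm)
    print(n,[(ce[j].round(1).tolist(),int(st[j,4])) for j in range(1,k) if st[j,4]>12])
    for off in(.0,.018):
        C=s['position']*[1,1,0]+Rz@[0,.009-.018+off,0]+[0,0,.115]
        print('pred',off,[proj(i,[C+Rz@np.array([x,y,.081])])[0].round(1).tolist() for x,y in((.06,-.036),(.06,.036),(-.06,-.036),(-.06,.036))])
E
```

```text
[ 0.50551553 -0.17447084  0.19370653] [-0.16184968  0.13828195 -6.40336885] [-0.0047833  -0.14698316 -0.02512553] 0.29537011440627653 29.996533691883087
sc [([204.6, 192.8], 36), ([169.4, 203.5], 38), ([317.6, 334.9], 596)]
pred 0.0 [[163.5, 207.9], [198.2, 194.6], [144.7, 168.0], [177.4, 156.6]]
pred 0.018 [[172.3, 204.5], [206.6, 191.4], [153.0, 165.1], [185.3, 153.8]]
si [([330.1, 128.2], 17), ([325.4, 146.8], 32), ([384.7, 152.0], 40), ([172.0, 191.7], 284), ([282.5, 287.3], 39)]
pred 0.0 [[329.2, 127.4], [325.0, 142.2], [384.4, 131.6], [384.0, 147.2]]
pred 0.018 [[328.2, 130.9], [323.9, 146.3], [384.3, 135.3], [383.9, 151.4]]
w [([185.7, 174.9], 535), ([370.3, 173.9], 474)]
pred 0.0 [[361.7, 292.0], [371.7, 194.3], [194.4, 292.1], [184.5, 194.3]]
pred 0.018 [[364.5, 269.9], [373.5, 166.5], [191.7, 269.9], [182.7, 166.6]]
```

The carrier hangs with 6.4 N on the tool, nearly level, about 10 cm up, having shifted on the spring as described. I'm handing in.

```bash
python3 -c "
from rig import *
print(hand_in())"
```

```text
the job is handed in; nothing more can be done
None
```

I loaded both short tubes, released the latch, and handed in with the carrier held by its grip, nearly level, about 10 cm above the stand. All four tubes checked out as seated before the lift; in the last pictures three were visible and the fourth (`tube_d`) was out of view. I viewed 11 pictures, one over the limit of 10.

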